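# Bleed the counter's air canister: hold the bayonet cap at half-turn

## Task

Take the small carton off the mouth of the bolted-down air canister and set it upright on the counter, clear of the canister, without dropping it. Then put the blue bayonet cap into the canister, lugs through the slots and flange right down on the rim, and twist it clockwise to the yellow bleed mark, halfway to the red lock mark, without ever letting it click into lock. The cap springs back if released, so finish while still gripping it, seated and steady at the yellow mark; leave the other things on the counter where they are.

Things in the scene. Friction and masses are not known exactly. Their poses are not given: they have to be found in the camera images.
- canister: Grey canister bolted to the counter, 88 mm across (foot 112), flat aluminium rim at z 68 mm. Origin: centre of underside, z up. Mouth: round bore 52 mm, with two entry slots 16 mm wide on its x axis (+x and -x side, out to 40 mm from the axis), white stripes on the wall below them. Rim 6 mm thick, hollow below. Counter is free for 0.15 m from its axis to the right (-y).
- bleed_mark: The two yellow marks, on either side of the canister, on its rim and wall. Origin at the canister's origin; its x axis is the line through the two yellow marks, 0.65 rad clockwise (seen from above) from the slots. The bar of the cap must point along this line.
- lock_mark: The two red marks, on either side of the canister, on its rim and wall; x axis: the line through them, 1.40 rad clockwise from the slots. There the cap is locked.
- valve_ring (a joint): Sprung ring inside, turned by the cap's lugs: 0 rad at rest, grows clockwise from above, stop 1.42. Lags the cap by up to 0.1 rad (play). Spring 0.03 N m at 0, 0.06 N m at 0.65; it turns a released cap back. Stiffer from a cap angle of about 0.8 rad, where sprung catch balls meet the lugs; they click in behind them at about 1.40.
- cap: Blue bayonet cap, upright, 50 mm tall. Origin: centre of underside. Spigot 47 mm across, 16 deep, 4 mm chamfer; two lugs at its foot on +x and -x (11 wide, out to 31 mm from the axis, 1-7.5 mm up); flange 68 across, 16-22 mm up; bar grip 64 long (x), 14 thick (y), 22-50 mm up, white line on top. Same after a half turn, fits either way. Seated, its underside is 52 mm above canister origin.
- small_carton: Small white carton with a green band, 41 mm (x) by 50 mm (y) by 36 mm tall, 0.06 kg, lying across the canister's mouth at the start. Origin: centre of its underside, z up.
- calculator: Pocket calculator, 125x75x18 mm, bystander. Origin: centre of its underside.
- red_tape: Roll of red tape lying flat, 86 mm across, 18 mm tall, bystander. Origin: centre of its underside.
- sticky_pad: Pad of yellow notes, 76x76x17 mm, bystander. Origin: centre of its underside.
Things that resemble listed ones, but are neither listed nor needed, are in the scene too. There is more than one size of the small_carton; the one meant has the size given above. Of the things that look like the cap, take the one that is farthest to the robot's left at the start.

How it is judged:
On the way, in this order (a step that is already met when the one before it is completed fails the run):
1. the carton stands upright on the counter, released, off the canister (height (world z) of small_carton below 0.006 m and angle between small_carton's own z axis and vertical below 0.15 rad and contact force between small_carton and canister below 0.05 N and linear speed of small_carton below 0.03 m/s and contact force between the fingers and small_carton below 0.05 N), for 0.2 s.
2. the cap is seated in the canister's mouth, flange on the rim (z of cap in the frame of canister between 0.046 and 0.0555 m and horizontal distance between cap and canister below 0.005 m and angle between cap's own z axis and vertical below 0.09 rad), for 0.1 s.
At the end, for the whole second after the job is handed in: Cap seated (underside 46-55.5 mm above canister origin, within 5 mm of its axis, tilt < 0.09 rad), bar within 0.15 rad of the yellow marks, valve ring still at 0.35-0.85 rad, fingers gripping the cap (> 1 N). Carton upright on the counter, at rest, released, not touching the canister (all of step 1 and all of step 2 and angle between the x axis of cap and the x axis of bleed_mark, either way round below 0.15 rad and value of joint valve_ring between 0.35 and 0.85 rad and velocity of joint valve_ring between -0.1 and 0.1 rad/s and contact force between the fingers and cap above 1 N); the arm keeps its last pose, push and grip.
It fails at once if the cap is twisted on into the lock (value of joint valve_ring above 1.05 rad).
It fails at once if the carton is dropped or knocked off (linear speed of small_carton above 0.5 m/s and contact force between the fingers and small_carton below 0.05 N).
It fails at once if a bystander (calculator, red tape, sticky pad) is moved more than 30 mm (distance of any of calculator, red_tape, sticky_pad from where it was at the start of the episode above 0.03 m).
It also fails if it takes over 54 s, if anything falls off the work surface, if the arm or the gripper's body presses on something with over 40 N, if the wrist force passes 120 N, or if a joint passes its speed limit or range.

## Robot

A 7-joint arm with a two-finger parallel gripper is mounted at the origin on the work surface; the furniture and walls round the work are solid. World frame = base frame: x ahead of the robot, y to its left, z up, the work surface at z = 0. Lengths are in m, angles in rad, forces in N, time in s.
With the tool pointing down it reaches from about 0.4 to 0.85 m from the base axis. Payload 10.4 kg.
Tool frame: the origin (TCP) lies at the very end of the fingers, on their centre line; the grasp point (between the pads) lies manip.hold_point_z behind it (manip.hold_point_z is the distance from the TCP to the grasp point, in m); z points along the fingers, y is the direction in which the jaws open and shut (so a half turn about z gives the same grasp; the last joint's range is limited). The gripper opens to 85 mm and grips with 20 to 120 N. Pads are 22 mm wide; open, the fingers measure 114 mm over their backs; the gripper's body (76 mm by 85 mm) begins 54 mm behind the grasp point. The pads swing forward as they close: fully open they stand 13 mm farther back than shut.
Start: joints at [-1.255, 0.332, -0.065, 1.46, 0.022, 1.35, -0.088], TCP at [0.208, 0.589, 0.231] pointing down, gripper open.
Joint ranges: [-2.6, 2.6], [-0.5, 2.12], [-1.47, 1.34], [0.16, 2.42], [-1.27, 4.41], [0.06, 2.06], [-2.6, 2.6]. Speed limits (rad/s): [2.22, 2.22, 2.79, 2.79, 3.14, 3.14, 3.14].

## Interface

Orientations are given as a unit quaternion [x, y, z, w].
In Python, from workcell import manip gives the robot as it stands.
- The arm moves only by the tool jog_arm, never from a script. Its arguments are lists of equal length, an entry for each row: "translation": the shift along the world's x, y, z in mm, a list of three; "turn": the turn about the world's z in degrees. In form: {"translation": [[x, y, z], ...], "turn": [turn, ...]}. A call has 1 to 12 rows; each row is the pose to reach, as a shift and turn from the pose measured when the call began; what a row does not reach only later rows make up. A row lasts 1/12 s, in which the tool goes at most 41.7 mm and 7.16 degrees, less where a joint would pass 70% of its speed; a pose out of reach is approached as far as the arm can. A call with a gripper value outside its range is refused whole. "grip" is the finger opening in mm, from 0 to 85.4, set as the call begins (left out, the last holds). The fingers move at their own pace and stop on an object; "grip_force" is the grip in N (left out, the last holds). Time passes only in rows, so rows that repeat a pose let the fingers close. It gives the time, the measured TCP pose, the force and the opening at its end, in the units of the state.
- manip.get_obs(): the state, without advancing time (a new reading comes with each control period).
- manip.camera(name): name is "scene" or "top"; returns a dict with "frame" (384x512x3 uint8, red, green, blue), "mtx" (3x3 intrinsics, pixels), "pose" (4x4, takes a point from camera to world coordinates). Camera axes: x right, y down, z forward; pixel columns grow to the right and rows downward; lengths in m; the calibration is good to about 2 mm. A picture is of the moment at which its call begins. There is no depth.
- manip.hand_in(): hands the job in, once; it reports no verdict.
Trained networks look in a picture, given as the dict that the camera call returned (one of the last four; its "shot" number tells which), for a name from the list of things; names that differ only in an ending like _2 or _b are one class to them, and where a whole thing is asked for, a point or a joint stands for the part that bears it (a point fixed in the world has none). Each returns a list of dicts, best first, with "confidence" (0 to 1); they miss things now and then, are a little off and sometimes report something else, mostly with a low value. They report only what shows in the picture. A call takes as long as a camera call. They do not tell look-alikes from the thing itself.
- manip.outline_of(picture, label): "mask" (384x512 bool, what is visible of it) and "extent" ([left, top, right, bottom] in pixels, round what is visible of it).
- manip.pinpoint(picture, label): "at" ([column, row] in pixels: a listed point, or the origin of a listed thing).
The state is a dict: "clock": time; "joint_pos": joint angles; "joint_velocities": joint speeds; "tau": joint torques, N m; "position": TCP position; "ee_rot": TCP orientation; "ft_force": force on the tool from outside, world axes, zero at the start; "torque": the same for the moment, N m; "grip_width": opening from 0.0 (shut) to 1.0 (fully open).
Only numpy, scipy, OpenCV 4.12 (cv2) and the standard library are available. Lean on these libraries where they do the work, as an engineer would, in place of code of your own. Each camera call takes 0.05 s, during which the arm holds its last target. There are 200 camera calls.

## Working session

There is one attempt and no reset: what is moved stays moved. The work goes in short steps, Python scripts to look and compute and a tool call to move; the robot and the scene stay as the last step left them, time stands still between calls to the robot, and variables do not carry over. Pictures are saved under pics/ and viewed, about 8 in all and at most 12, crops included, and the job is handed in when it is done.

Besides the shell and the picture viewer there is one more tool, called after "Call:" as name(argument=value, ...) on one line, values as JSON. jog_arm: Moves the arm, as the interface text tells. Its arguments: {"type":"object","properties":{"translation":{"type":"array"},"turn":{"type":"array"},"grip":{"type":"number"},"grip_force":{"type":"number"}},"required":["translation","turn"]}

```bash
mkdir -p pics
cat > h.py <<'E'
import numpy as np, cv2
from workcell import manip
def ray(p,uv):
    K=np.array(p["mtx"]);T=np.array(p["pose"])
    d=T[:3,:3]@np.linalg.solve(K,np.array([uv[0],uv[1],1.0]));return T[:3,3],d
def at_z(p,uv,z):
    o,d=ray(p,uv);return (o+d*(z-o[2])/d[2])[:2]
def px(p,X):
    K=np.array(p["mtx"]);T=np.array(p["pose"])
    c=K@(T[:3,:3].T@(np.array(X)-T[:3,3]));return c[:2]/c[2]
def save(p,name,crop=None,s=1):
    f=p["frame"]
    if crop: f=f[crop[1]:crop[3],crop[0]:crop[2]]
    f=cv2.resize(f[...,::-1],None,fx=s,fy=s,interpolation=cv2.INTER_CUBIC);cv2.imwrite("pics/"+name,f)
E
python3 - <<'E'
from h import *
print(manip.hold_point_z, manip.get_obs())
for n in("top","scene"):
    p=manip.camera(n);save(p,n+"0.png",s=1.5)
    print(n,np.round(p["pose"],3).tolist(),np.round(p["mtx"],1).tolist())
    for l in("canister","cap","small_carton","calculator","red_tape","sticky_pad","bleed_mark"):
        for d in manip.outline_of(p,l):print(l,"out",round(d["confidence"],2),np.round(d["extent"]),d["mask"].sum())
        for d in manip.pinpoint(p,l):print(l,"pt",round(d["confidence"],2),np.round(d["at"],1),np.round(at_z(p,d["at"],{"small_carton":.068}.get(l,0)),3))
E
```

```text
0.0187 {'clock': 0.0, 'joint_pos': array([-1.2545774 ,  0.33286657, -0.06471168,  1.4609324 ,  0.02159487,
        1.34983903, -0.08852391]), 'joint_velocities': array([-3.86976459e-04, -2.70489903e-03, -1.98467141e-04,  1.33394750e-05,
        2.55898715e-04, -3.16307026e-04,  2.58617186e-03]), 'tau': array([ 9.73721967e-05, -6.25450230e+01,  4.95804066e-02, -3.91603124e+01,
        1.64000614e-02,  9.80363286e-03,  3.21760922e-05]), 'position': array([0.20761157, 0.58913779, 0.2305235 ]), 'ee_rot': array([ 1.68596908e-01,  9.85684852e-01, -6.69211286e-04, -8.84646744e-05]), 'ft_force': array([-0.56952431,  0.35312966,  0.39668445]), 'torque': array([0.00805084, 0.07288864, 0.01284651]), 'grip_width': 0.9998389587243681}
top [[-0.022, -0.995, 0.1, 0.465], [-1.0, 0.023, 0.007, 0.157], [-0.009, -0.1, -0.995, 1.034], [0.0, 0.0, 0.0, 1.0]] [[441.6, 0.0, 253.5], [0.0, 441.6, 192.4], [0.0, 0.0, 1.0]]
canister out 0.91 [265. 186. 313. 234.] 1309
canister pt 0.65 [287.6 208.5] [0.53  0.085]
cap out 0.96 [180. 197. 214. 229.] 734
cap out 0.87 [223. 240. 255. 269.] 677
cap pt 0.77 [198.1 213.
[... 920 characters left out ...]
88.] 422
cap pt 0.78 [299.7 218.3] [0.519 0.293]
cap pt 0.66 [299.4 180.5] [0.433 0.207]
small_carton out 0.71 [255. 113. 282. 145.] 561
small_carton out 0.56 [236. 142. 255. 168.] 375
small_carton pt 0.97 [241.2 159.5] [0.542 0.084]
small_carton pt 0.56 [267.3 132.1] [0.422 0.058]
small_carton pt 0.21 [318.5 272.1] [0.62  0.439]
calculator out 0.59 [291. 245. 344. 302.] 1609
calculator out 0.41 [236. 140. 255. 170.] 338
calculator pt 0.72 [316.4 271.8] [0.595 0.424]
red_tape out 0.76 [156. 158. 178. 186.] 297
red_tape pt 0.7 [160.7 174.3] [ 0.714 -0.065]
sticky_pad out 0.59 [161. 192. 186. 221.] 375
sticky_pad out 0.25 [235. 142. 257. 165.] 359
sticky_pad pt 0.93 [162.9 207.5] [0.772 0.03 ]
```

View pics/top0.png

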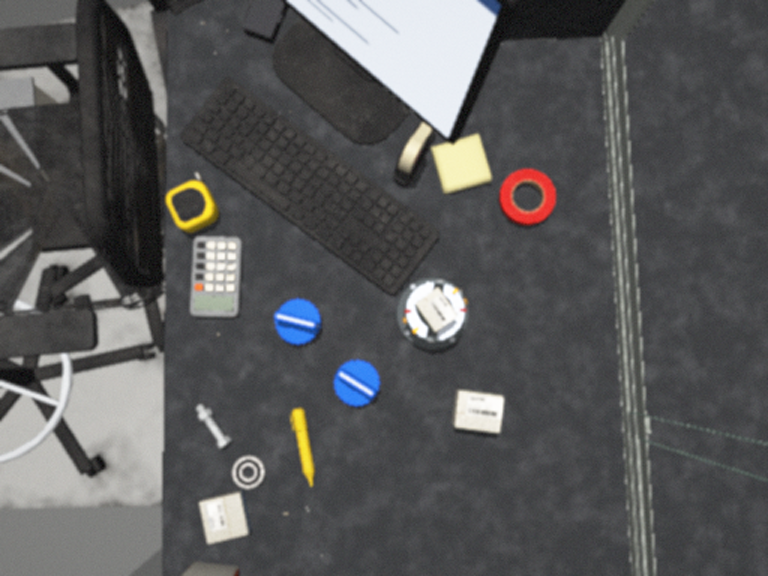

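Run:
```python
from h import *
p=manip.camera("top");save(p,"crop0.png",(175,165,345,295),4.5)
```

```text
(no output)
```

View pics/crop0.png

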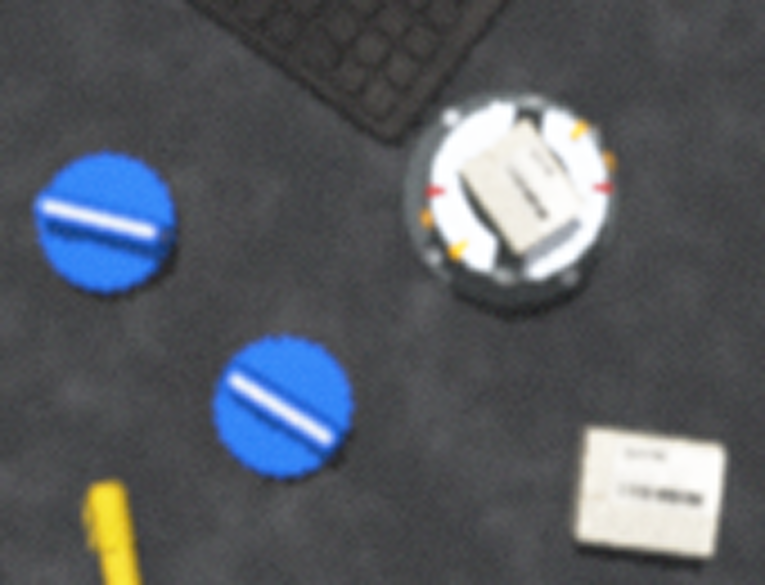

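The two caps are at (198,213) and (238,256) in the top picture. The first is farthest left (y≈0.295 against 0.203), so that is the one to take. The carton to move is the one on the canister at (289,207), about 41x50 mm. The one at (314,270) is bigger and not needed. Next I measure them accurately.

```bash
cat > meas.py <<'E'
from h import *
def best(p,l,near):
    c=[d for d in manip.outline_of(p,l)]
    return min(c,key=lambda d:np.hypot(*(np.mean(np.reshape(d["extent"],(2,2)),0)-near))) if c else None
def lineang(a,b): return np.degrees(np.arctan2(*(b-a)[::-1]))%180
def capmeas(p,z0=0.,near=None,win=22):
    f=p["frame"].astype(int);r,g,b=f[...,0],f[...,1],f[...,2]
    blue=(b-r>60)
    yy,xx=np.mgrid[:384,:512];w=np.hypot(xx-near[0],yy-near[1])<win
    white=w&(r>170)
    m=(blue|white)&w
    # white line
    v,u=np.nonzero(white);P=np.array([at_z(p,(a,c),z0+.05) for a,c in zip(u,v)])
    wt=r[v,u]-150.;c=np.average(P,axis=0,weights=wt);C=np.cov(P.T,aweights=wt);ev,V=np.linalg.eigh(C)
    ang=np.degrees(np.arctan2(V[1,1],V[0,1]))%180
    (cu,cv),rad=cv2.minEnclosingCircle(np.argwhere(blue&w)[:,::-1].astype(np.float32))
    return dict(line=c.round(4),ang=round(ang,1),sd=np.sqrt(ev).round(4),flange=at_z(p,(cu,cv),z0+.022).round(4),rad=rad,n=len(u))
E
python3 - <<'E'
from meas import *
for n,near in(("top",(198,213)),("scene",(300,214))):
    p=manip.camera(n);print(n,capmeas(p,0,near))
    f=p["frame"].astype(int);r,g,b=f[...,0],f[...,1],f[...,2]
    c0=(289,207) if n=="top" else (244,165)
    yy,xx=np.mgrid[:384,:512];w=np.hypot(xx-c0[0],yy-c0[1])<30
    for nm,m in(("red",(r-g>60)&(r-b>60)&(g<130)&w),("yel",(r-b>70)&(r-g<100)&(g>100)&w)):
        k,lab,st,ce=cv2.connectedComponentsWithStats(m.astype(np.uint8))
        for i in range(1,k):print(nm,st[i,4],ce[i].round(1),at_z(p,ce[i],.068).round(4))
p=manip.camera("top");save(p,"can.png",(262,182,316,238),10)
p=manip.camera("scene");save(p,"can_s.png",(215,135,275,195),10)
E
```

```text
top {'line': array([0.5209, 0.292 ]), 'ang': np.float64(74.8), 'sd': array([0.0012, 0.0155]), 'flange': array([0.5212, 0.293 ]), 'rad': 16.056610107421875, 'n': 53}
red 3 [270.3 207.3] [0.529  0.1272]
red 3 [309.7 206.3] [0.5293 0.0411]
yel 9 [303.3 193.3] [0.5582 0.054 ]
yel 5 [309.6 199.8] [0.5436 0.0407]
yel 1 [272. 207.] [0.5297 0.1235]
yel 2 [308.5 206. ] [0.5301 0.0436]
yel 6 [269.5 213. ] [0.5166 0.1293]
yel 11 [276.2 220.4] [0.5002 0.1152]
scene {'line': array([0.5216, 0.2934]), 'ang': np.float64(75.2), 'sd': array([0.0011, 0.0156]), 'flange': array([0.5182, 0.2907]), 'rad': 14.337447166442871, 'n': 28}
red 3 [234.7 148.3] [0.5303 0.0428]
red 4 [255.2 167. ] [0.5304 0.1274]
yel 1 [235. 149.] [0.5312 0.0452]
yel 5 [229.4 156.2] [0.5589 0.0545]
yel 7 [260.  158.9] [0.5024 0.1154]
yel 2 [234.  162.5] [0.5633 0.079 ]
yel 8 [258.9 167.9] [0.525  0.1359]
```

View pics/can.png

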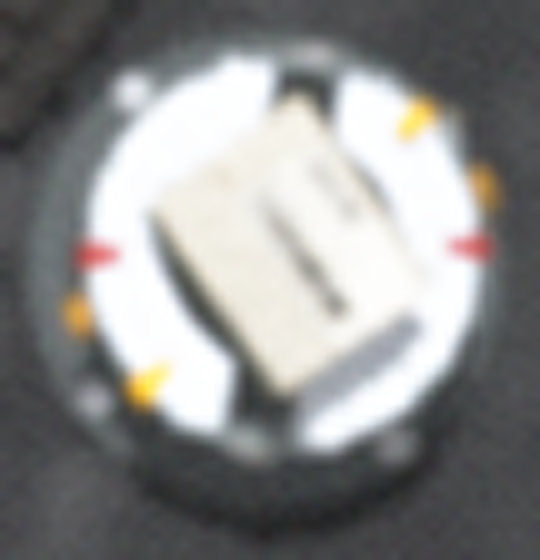

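View pics/can_s.png

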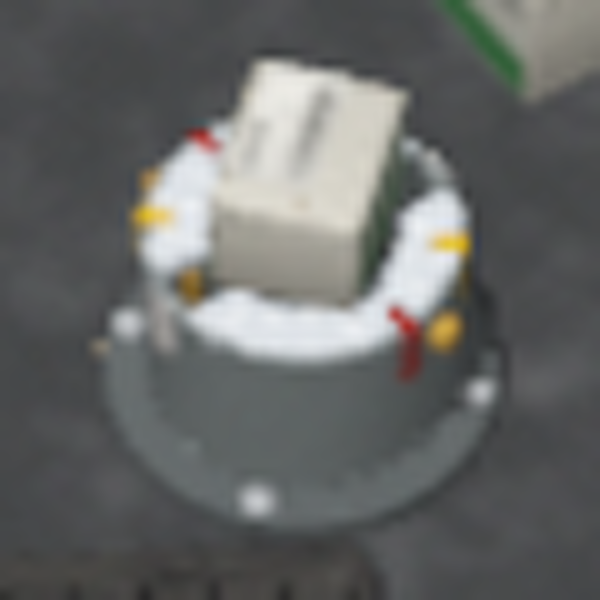

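Run:
```python
from h import *
T=np.array([(295,90),(155,215),(280,395),(425,285)])/10+[262,182]-.45
S=np.array([(255,60),(405,95),(365,240),(215,195)])/10+[215,135]-.45
for n,C in(("top",T),("scene",S)):
    p=manip.camera(n);W=np.array([at_z(p,c,.104) for c in C]);print(n,W.round(4).tolist(),W.mean(0).round(4))
    for i in range(4):
        d=W[(i+1)%4]-W[i];print(np.hypot(*d).round(4),np.degrees(np.arctan2(d[1],d[0])).round(1)%180)
```

```text
top [[0.5612, 0.0836], [0.5354, 0.1139], [0.4969, 0.0887], [0.5193, 0.0575]] [0.5282 0.0859]
0.0398 130.4
0.046 33.19999999999999
0.0384 125.7
0.0494 31.9
scene [[0.521, 0.055], [0.4989, 0.0902], [0.5392, 0.1196], [0.5588, 0.0831]] [0.5295 0.087 ]
0.0415 122.2
0.05 36.2
0.0415 118.2
0.0471 36.599999999999994
```

Call:
jog_arm(translation=[[10,-15,0],[28,-44,0],[47,-74,0],[66,-103,0],[85,-133,0],[104,-163,0],[123,-192,0],[142,-222,0],[161,-252,0],[180,-281,0],[199,-311,0],[218,-341,0]], turn=[-2,-5,-8,-11,-15,-18,-21,-24,-27,-30,-33,-36.6], grip=85, grip_force=30)

```text
clock: 2.85
position: [0.4264, 0.247, 0.2317]
ee_rot: [0.471, 0.882, 0.0, 0.0]
ft_force: [0.1, 0.2, 0.8]
grip_width: 0.993
```

Call:
jog_arm(translation=[[18,-28,0],[36,-56,0],[54,-84,0],[72,-112,0],[88,-138,0],[98,-154,0],[102.6,-160.5,-10],[102.6,-160.5,-40],[102.6,-160.5,-70],[102.6,-160.5,-90],[102.6,-160.5,-90],[102.6,-160.5,-90]], turn=[0,0,0,0,0,0,0,0,0,0,0,0])

```text
clock: 3.85
position: [0.528, 0.0871, 0.1409]
ee_rot: [0.47, 0.883, -0.0, -0.001]
ft_force: [0.1, -0.7, 0.7]
grip_width: 0.995
```

Run:
```python
from h import *
p=manip.camera("scene");save(p,"g1.png",(180,60,340,190),4.5)
print(manip.get_obs()["position"])
```

```text
[0.52907115 0.08716169 0.14225138]
```

View pics/g1.png

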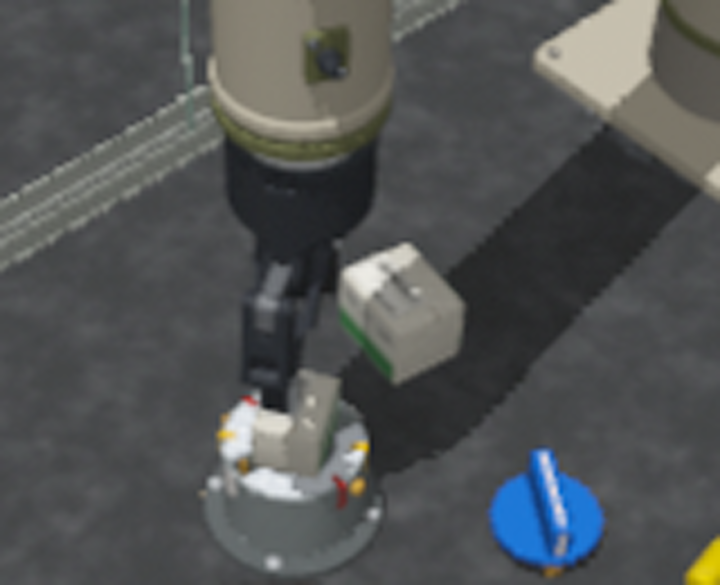

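The open fingers straddle the carton at about (295,430) in the crop, in line with its long axis. Next I descend and grip.

Call:
jog_arm(translation=[[0,0,-15],[0,0,-35],[0,0,-55],[0,0,-65],[0,0,-67],[0,0,-67]], turn=[0,0,0,0,0,0])

```text
clock: 4.4
position: [0.5295, 0.0874, 0.076]
ee_rot: [0.47, 0.883, 0.001, 0.0]
ft_force: [-0.0, 0.1, -0.5]
grip_width: 0.999
```

Call:
jog_arm(translation=[[0,0,0],[0,0,0],[0,0,0],[0,0,0],[0,0,0],[0,0,0],[0,0,0],[0,0,0]], turn=[0,0,0,0,0,0,0,0], grip=40, grip_force=25)

```text
clock: 5.07
position: [0.5302, 0.0876, 0.0772]
ee_rot: [0.47, 0.883, 0.001, 0.001]
ft_force: [-1.9, -0.2, 6.7]
grip_width: 0.58
```

Call:
jog_arm(translation=[[0,0,8],[0,0,20],[0,0,35],[0,0,45],[0,-20,45],[0,-45,45],[0,-70,45],[0,-95,45],[0,-112,45],[0,-120,45],[0,-120,45],[0,-120,45]], turn=[0,0,0,0,0,0,0,0,0,0,0,0])

```text
clock: 6.07
position: [0.5304, -0.0316, 0.1225]
ee_rot: [0.47, 0.883, 0.002, 0.001]
ft_force: [-0.2, 0.8, 0.1]
grip_width: 0.582
```

Call:
jog_arm(translation=[[0,0,-15],[0,0,-40],[0,0,-65],[0,0,-85],[0,0,-98],[0,0,-103],[0,0,-106],[0,0,-108],[0,0,-108]], turn=[0,0,0,0,0,0,0,0,0])

```text
clock: 6.82
position: [0.5308, -0.031, 0.015]
ee_rot: [0.47, 0.883, 0.002, 0.001]
ft_force: [-0.1, -0.8, -0.0]
grip_width: 0.577
```

Run:
```python
from h import *
p=manip.camera("scene");save(p,"g2.png",(150,40,310,170),4.5)
o=manip.get_obs();print(o["position"],o["ft_force"],o["grip_width"])
```

```text
[ 0.53095398 -0.03118243  0.01521257] [ 0.34792309 -0.26819623 -1.6895434 ] 0.5802011755530676
```

View pics/g2.png

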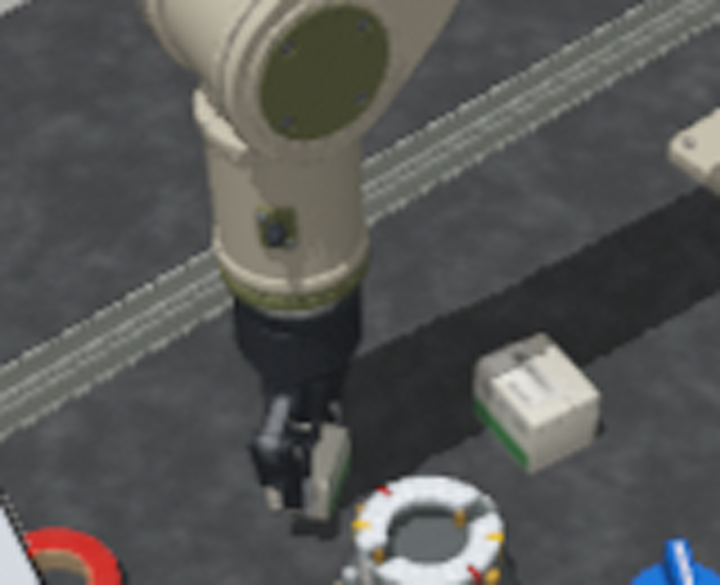

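The carton is held upright to the right of the canister, at about (310,480) in the crop. I lower the last few mm.

Call:
jog_arm(translation=[[0,0,-2],[0,0,-4],[0,0,-5],[0,0,-6],[0,0,-6],[0,0,-6]], turn=[0,0,0,0,0,0])

```text
clock: 7.37
position: [0.531, -0.0312, 0.0093]
ee_rot: [0.47, 0.883, 0.002, 0.001]
ft_force: [-0.2, 0.1, 1.7]
grip_width: 0.584
```

Call:
jog_arm(translation=[[0,0,-1],[0,0,-1.5],[0,0,-2],[0,0,-2]], turn=[0,0,0,0])

```text
clock: 7.7
position: [0.5313, -0.0312, 0.0091]
ee_rot: [0.47, 0.883, 0.003, 0.001]
ft_force: [-11.3, 1.1, 26.9]
grip_width: 0.581
```

Call:
jog_arm(translation=[[0,0,0.5],[0,0,0.5],[0,0,0.5]], turn=[0,0,0])

```text
clock: 7.95
position: [0.5313, -0.0312, 0.0095]
ee_rot: [0.47, 0.883, 0.003, 0.001]
ft_force: [-0.0, -0.1, -1.2]
grip_width: 0.58
```

Call:
jog_arm(translation=[[0,0,0],[0,0,0],[0,0,0],[0,0,0],[0,0,0],[0,0,0],[0,0,20],[0,0,50],[0,0,90],[0,0,125],[0,0,150],[0,0,150]], turn=[0,0,0,0,0,0,0,0,0,0,0,0], grip=85)

```text
clock: 8.95
position: [0.5341, -0.0314, 0.165]
ee_rot: [0.47, 0.883, 0.005, 0.004]
ft_force: [0.4, -0.4, 0.6]
grip_width: 1.001
```

Call:
jog_arm(translation=[[0,12,0],[-1,42,0],[-2,72,0],[-4,103,0],[-5,134,0],[-6,165,0],[-8,196,0],[-9,227,0],[-10,258,0],[-12,289,0],[-13,313,0],[-13,324,0]], turn=[-3,-8,-13,-18,-23,-28,-33,-38,-43,-47,-48.9,-48.9])

```text
clock: 9.95
position: [0.5195, 0.2968, 0.164]
ee_rot: [0.793, 0.61, 0.003, 0.006]
ft_force: [0.8, 0.4, -1.0]
grip_width: 0.996
```

Run:
```python
from meas import *
p=manip.camera("top");save(p,"t2.png",(170,150,370,300),4)
print(manip.get_obs()["position"])
s=manip.camera("scene");save(s,"s2.png",(200,90,360,240),4.5)
print(capmeas(s,0,(300,214)))
for l,pp in(("small_carton",p),("small_carton",s)):
    for d in manip.pinpoint(pp,l):print(d["confidence"],at_z(pp,d["at"],0).round(3))
```

```text
[0.51962085 0.29725144 0.16403059]
{'line': array([0.5247, 0.305 ]), 'ang': np.float64(75.1), 'sd': array([0.0011, 0.0086]), 'flange': array([0.5195, 0.2912]), 'rad': 14.096548080444336, 'n': 15}
0.81 [ 0.535 -0.025]
0.74 [0.389 0.027]
0.8 [ 0.531 -0.032]
0.77 [0.363 0.013]
```

View pics/t2.png

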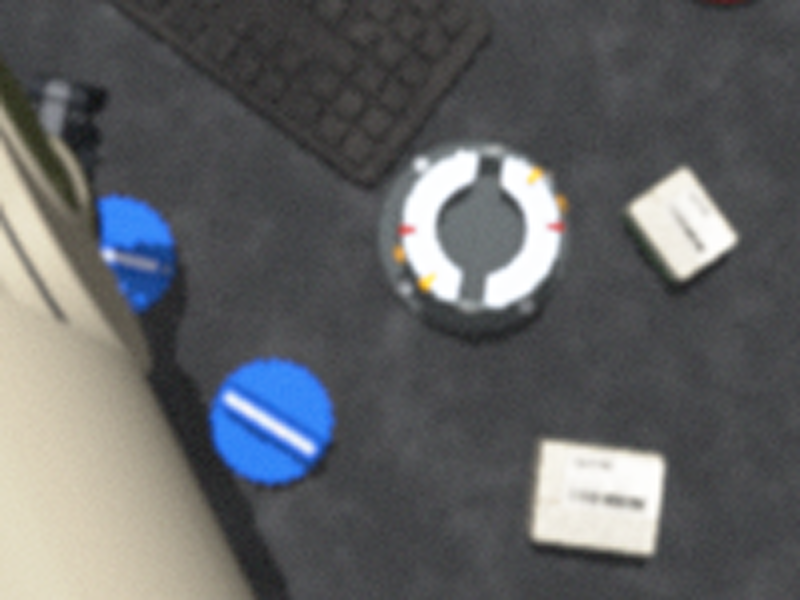

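Call:
jog_arm(translation=[[1,-3,-10],[1.4,-4.7,-35],[1.4,-4.7,-65],[1.4,-4.7,-95],[1.4,-4.7,-120],[1.4,-4.7,-133],[1.4,-4.7,-138],[1.4,-4.7,-138],[1.4,-4.7,-138]], turn=[0,0,0,0,0,0,0,0,0])

```text
clock: 10.9
position: [0.5237, 0.286, 0.0277]
ee_rot: [0.794, 0.608, 0.003, 0.007]
ft_force: [0.6, -1.0, 0.8]
grip_width: 0.995
```

Run:
```python
from meas import *
from scipy.optimize import least_squares
o=manip.get_obs();print(o["position"],o["ft_force"])
for n,c0 in(("top",(289,207)),("scene",(244,163))):
    p=manip.camera(n);f=p["frame"].astype(int)
    # model: white ring minus slots/marks, rendered by sampling pixels backprojected at z=.068
    yy,xx=np.mgrid[c0[1]-32:c0[1]+32,c0[0]-32:c0[0]+32]
    I=f[yy,xx].min(2).astype(float)
    sub=[(a,b) for a in(-.33,0,.33) for b in(-.33,0,.33)]
    W=[np.array([[at_z(p,(u+a,v+b),.068) for u,v in zip(ru,rv)] for ru,rv in zip(xx,yy)]) for a,b in sub]
    def mod(q):
        m=0
        for w in W:
            d=w-q[:2];c,s=np.cos(q[2]),np.sin(q[2]);X=d[...,0]*c+d[...,1]*s;Y=-d[...,0]*s+d[...,1]*c;r=np.hypot(X,Y)
            sg=lambda t:1/(1+np.exp(np.clip(t/.0007,-50,50)))
            m=m+sg(r-.0435)*(1-sg(r-.026)*1)*(1-sg(abs(Y)-.008)*sg(abs(X)-.04))/9
        return m
    best=None
    def res(q):
        m=mod(q);A=np.c_[m.ravel(),np.ones(m.size)];k=np.linalg.lstsq(A,I.ravel(),rcond=None)[0];return (A@k-I.ravel())/50
    s=least_squares(res,[.530,.0848,np.radians(-9.6)],loss="soft_l1",diff_step=1e-3)
    print(n,s.x[:2].round(4),np.degrees(s.x[2]).round(2),s.cost)
```

```text
[0.52371736 0.2859709  0.02772955] [ 0.60346447 -1.04503195  0.77034325]
top [0.5301 0.0845] -9.89 325.45794051339044
scene [0.531  0.0854] -9.97 583.1448985446086
```

Call:
jog_arm(translation=[[-1.5,3.5,-1],[-2.7,6.5,-2],[-2.7,6.5,-2],[-2.7,6.5,-2],[-2.7,6.5,-2]], turn=[0,0,0,0,0])

```text
clock: 11.42
position: [0.5211, 0.2932, 0.0264]
ee_rot: [0.793, 0.609, 0.004, 0.007]
ft_force: [0.0, 0.9, -1.0]
grip_width: 0.999
```

Both pads will close on the bar from here, centred within 1 mm.

Call:
jog_arm(translation=[[0,0,0],[0,0,0],[0,0,0],[0,0,0],[0,0,0],[0,0,0],[0,0,0],[0,0,0],[0,0,0],[0,0,0],[0,0,0],[0,0,0]], turn=[0,0,0,0,0,0,0,0,0,0,0,0], grip=5, grip_force=60)

```text
clock: 12.42
position: [0.5213, 0.2933, 0.0265]
ee_rot: [0.793, 0.609, 0.004, 0.007]
ft_force: [-1.2, -0.4, 3.6]
grip_width: 0.15
```

Call:
jog_arm(translation=[[0,0,10],[0,0,30],[0,0,60],[0,0,85],[0,0,95],[1,-12,95],[2,-32,95],[3,-54,95],[4,-76,95],[5,-98,95],[6,-118,95],[7,-130,95]], turn=[0,0,0,5,11,17,23,29,35,41,46,50])

```text
clock: 13.42
position: [0.5282, 0.1603, 0.1218]
ee_rot: [0.461, 0.887, 0.006, 0.004]
ft_force: [0.8, 0.1, -1.8]
grip_width: 0.152
```

Call:
jog_arm(translation=[[0,-10,0],[1,-26,0],[1,-42,0],[2,-58,0],[2,-70,0],[2,-76,0],[2,-78,0],[2,-78,0],[2,-78,0],[2,-78,0],[2,-78,0]], turn=[4,10,16,22,28,34,40,44,45,45,45])

```text
clock: 14.33
position: [0.5301, 0.0824, 0.122]
ee_rot: [0.087, 0.996, 0.007, 0.002]
ft_force: [-0.8, 0.7, -1.8]
grip_width: 0.151
```

Run:
```python
from h import *
for i in range(2):
    o=manip.get_obs();q=o["ee_rot"];print(o["clock"],o["position"].round(4),q.round(4),o["ft_force"].round(1),o["grip_width"],"jaw",np.degrees(np.arctan2(1-2*q[0]**2,2*q[0]*q[1])).round(2))
    p=manip.camera(("top","scene")[i]);save(p,"h%d.png"%i,(255,170,335,240) if i==0 else (190,90,290,190),7.5 if i==0 else 6)
    for d in manip.outline_of(p,"cap"):print(d["extent"],d["confidence"])
```

```text
14.3333 [0.5301 0.0824 0.122 ] [0.0872 0.9962 0.0073 0.0017] [-0.8  0.7 -1.8] 0.15092364702301794 jaw 79.99
[223.5, 242.3, 254.6, 267.9] 0.69
14.4333 [0.5301 0.0825 0.1219] [0.0869 0.9962 0.0073 0.0017] [-0.4  0.2 -2.4] 0.151960868363119 jaw 80.03
[289.2, 160.9, 314.3, 187.5] 0.88
[229.7, 137.3, 256.7, 156.7] 0.82
[223.6, 152.5, 266.0, 189.8] 0.4
[232.1, 154.8, 252.9, 166.7] 0.17
```

View pics/h1.png

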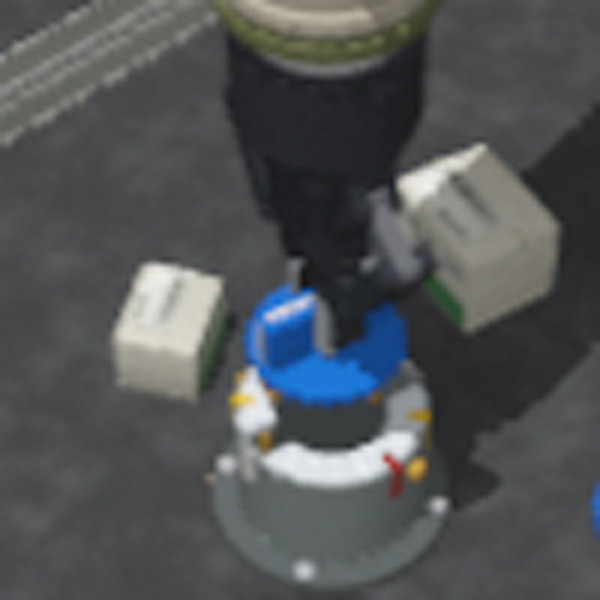

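Run:
```python
from h import *
from scipy.optimize import least_squares
p=manip.camera("scene");f=p["frame"].astype(int);r,g,b=f[...,0],f[...,1],f[...,2]
m=np.clip((b-r-15)/100.,0,1);m[:, :222]=0;m[:,265:]=0;m[:130]=0;m[165:]=0
ys,xs=np.nonzero(m>.5);print(xs.min(),xs.max(),ys.max())
# lower edge points, subpixel, per column: last crossing of .5
pts=[]
for u in range(xs.min()+2,xs.max()-1):
    col=m[:,u];v=np.nonzero(col>.5)[0].max();pts.append((u,v+(col[v]-.5)/(col[v]-col[v+1]+1e-6)))
pts=np.array(pts);t=np.linspace(0,2*np.pi,720)
def edge(c):
    e=[px(p,(c[0]+.034*np.cos(a),c[1]+.034*np.sin(a),z)) for z in(.1117,.1177) for a in t]
    return cv2.convexHull(np.array(e,np.float32))
def res(c):
    h=edge(c);return [cv2.pointPolygonTest(h,(float(a),float(d)),True) for a,d in pts]
s=least_squares(res,[.530,.082],diff_step=2e-3,loss="soft_l1",f_scale=.3);print(s.x.round(4),np.round(s.fun,1))
o=manip.get_obs();print(o["position"].round(4))
```

```text
230 257 157
[0.5322 0.0826] [ 0.4  0.2  0.1  0.   0.5 -0.2 -0.2  0.  -0.2 -0.2  0.2 -0.1 -0.3 -0.
  0.1 -0.1 -0.2  0.1  0.  -0.   0.3  0.1  0.3  0. ]
[0.5302 0.0824 0.1219]
```

Call:
jog_arm(translation=[[-0.8,2.7,0],[-0.8,2.7,-8],[-0.8,2.7,-16],[-0.8,2.7,-21],[-0.8,2.7,-24],[-0.8,2.7,-24],[-0.8,2.7,-24]], turn=[0,0,0,0,0,0,0])

```text
clock: 15.17
position: [0.5293, 0.085, 0.0976]
ee_rot: [0.087, 0.996, 0.007, 0.002]
ft_force: [-0.5, -0.3, -0.3]
grip_width: 0.153
```

Call:
jog_arm(translation=[[0,0,-1],[0,0,-3],[0,0,-5],[0,0,-7],[0,0,-8],[0,0,-8]], turn=[0,0,0,0,0,0])

```text
clock: 15.67
position: [0.5291, 0.085, 0.0893]
ee_rot: [0.087, 0.996, 0.007, 0.001]
ft_force: [-0.2, 0.1, -2.1]
grip_width: 0.15
```

Call:
jog_arm(translation=[[0,0,-2],[0,0,-4],[0,0,-6],[0,0,-8],[0,0,-9],[0,0,-9]], turn=[0,0,0,0,0,0])

```text
clock: 16.17
position: [0.5289, 0.085, 0.08]
ee_rot: [0.087, 0.996, 0.007, 0.001]
ft_force: [0.0, 0.2, -1.9]
grip_width: 0.148
```

Call:
jog_arm(translation=[[0,0,-0.7],[0,0,-1.3],[0,0,-1.8],[0,0,-1.8]], turn=[0,0,0,0])

```text
clock: 16.5
position: [0.529, 0.085, 0.0786]
ee_rot: [0.087, 0.996, 0.007, 0.001]
ft_force: [-1.8, -1.3, 3.8]
grip_width: 0.152
```

Call:
jog_arm(translation=[[0,0,0],[0,0,-0.3],[0,0,-0.3],[0,0,-0.3],[0,0,-0.3],[0,0,-0.3],[0,0,-0.3],[0,0,-0.3]], turn=[0,0,-3,-7,-11,-15,-15,-15], grip_force=90)

```text
clock: 17.17
position: [0.5295, 0.0847, 0.0787]
ee_rot: [0.215, 0.977, 0.007, 0.003]
ft_force: [0.0, -2.8, 5.4]
grip_width: 0.143
```

```bash
cat > st.py <<'E'
from h import *
o=manip.get_obs();q=o["ee_rot"];print(o["clock"],o["position"].round(4),o["ft_force"].round(1),o["torque"].round(2),o["grip_width"].round(3),"jaw",np.degrees(np.arctan2(1-2*q[0]**2,2*q[0]*q[1])).round(2))
E
python3 st.py
```

```text
Traceback (most recent call last):
  File "st.py", line 2, in <module>
    o=manip.get_obs();q=o["ee_rot"];print(o["clock"],o["position"].round(4),o["ft_force"].round(1),o["torque"].round(2),o["grip_width"].round(3),"jaw",np.degrees(np.arctan2(1-2*q[0]**2,2*q[0]*q[1])).round(2))
                                                                                                                        ^^^^^^^^^^^^^^^^^^^^^
AttributeError: 'float' object has no attribute 'round'
```

Call:
jog_arm(translation=[[0,0,0],[0,0,0],[0,0,0],[0,0,0],[0,0,0],[0,0,0],[0,0,0],[0,0,0],[0,0,0],[0,0,0]], turn=[-3,-6,-10,-14,-18,-21,-22,-22,-22,-22])

```text
clock: 18.0
position: [0.5295, 0.0845, 0.0787]
ee_rot: [0.396, 0.918, 0.006, 0.004]
ft_force: [0.8, -2.8, 3.0]
grip_width: 0.141
```

```bash
sed -i 's/o\["grip_width"\].round(3)/o["grip_width"]/' st.py; python3 st.py
python3 - <<'E'
from h import *
p=manip.camera("scene");save(p,"f1.png",(210,120,275,190),8.5)
p=manip.camera("top");save(p,"f1t.png",(250,170,330,240),8)
E
```

```text
18.0 [0.5295 0.0845 0.0787] [ 0.8 -2.8  3. ] [-0.78  0.05  0.14] 0.14074268447139068 jaw 43.29
```

View pics/f1.png

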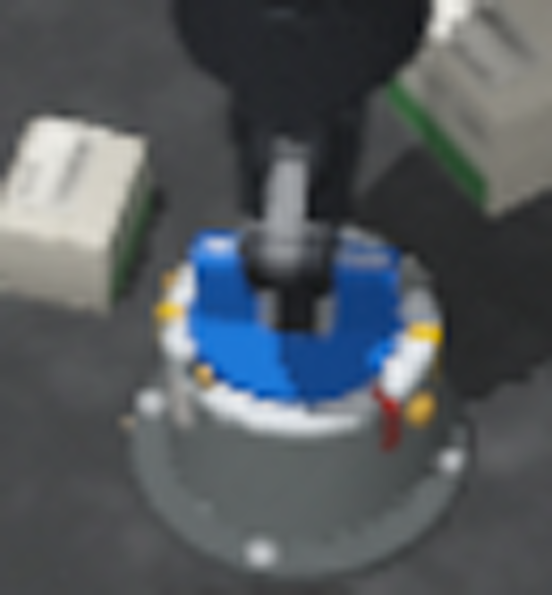

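```bash
python3 - <<'E'
from h import *
p=manip.camera("scene")
def uv(x,y):return ((x+.5)/8.5-.5+210,(y+.5)/8.5-.5+120)
a,b=at_z(p,uv(217,243),.102),at_z(p,uv(365,253),.102)
print(a.round(4),b.round(4),np.hypot(*(a-b)),np.degrees(np.arctan2(*(b-a)[::-1]))%180)
y1,y2=at_z(p,uv(170,311),.068),at_z(p,uv(424,331),.068);print("yellow",np.degrees(np.arctan2(*(y2-y1)[::-1]))%180)
# flange lower-edge fit
from scipy.optimize import least_squares
f=p["frame"].astype(int);m=np.clip((f[...,2]-f[...,0]-15)/100.,0,1);m[:,:225]=0;m[:,265:]=0;m[:140]=0;m[175:]=0
ys,xs=np.nonzero(m>.5);pts=[]
for u in range(xs.min()+2,xs.max()-1):
    c=m[:,u];v=np.nonzero(c>.5)[0].max();pts.append((u,v+(c[v]-.5)/(c[v]-c[v+1]+1e-6)))
t=np.linspace(0,2*np.pi,720)
def res(c):
    h=cv2.convexHull(np.array([px(p,(c[0]+.034*np.cos(a),c[1]+.034*np.sin(a),z)) for z in(.068,.074) for a in t],np.float32))
    return [cv2.pointPolygonTest(h,(float(a),float(d)),True) for a,d in pts]
s=least_squares(res,[.531,.085],diff_step=2e-3,loss="soft_l1",f_scale=.3);print(s.x.round(4),np.round(s.fun,1))
for l in("small_carton",):
    for d in manip.pinpoint(p,l):print(d["confidence"],at_z(p,d["at"],0).round(3))
E
python3 st.py
```

```text
[0.5469 0.065 ] [0.5148 0.098 ] 0.045935250594283904 134.20577462816462
yellow 133.44369318351553
[0.5299 0.0829] [ 0.1 -0.1 -0.1 -0.3  0.1  0.2 -0.2  0.1  0.2 -0.1  0.   0.2 -0.2  0.
  0.  -0.2  0.   0.1 -0.1  0.  -0.1]
0.81 [ 0.537 -0.04 ]
0.72 [0.379 0.007]
18.2 [0.5295 0.0845 0.0787] [-0.  -3.8  2.8] [-0.88 -0.06  0.17] 0.1401234114683663 jaw 43.21
```

```bash
python3 -c "
from workcell import manip
print(manip.hand_in())"; python3 st.py
```

```text
the job is handed in; nothing more can be done
None
the job is handed in; nothing more can be done
```

I finished the task and handed it in at about 18.2 s of the 54 s allowed. The hand-in reports no verdict.

**Carton:** I took it off the canister and set it on the counter to the right, at about (0.53, -0.03). I released it only after feeling contact with the counter, and it stood upright in the later pictures.

**Cap:** I took the leftmost blue cap and lowered it through the slots without resistance until the flange met the rim. By the arm's position, its underside is about 52 mm above the canister origin. I then twisted it clockwise by 37° and stayed well short of the lock.

**Last checks before hand-in:**
- **Angle:** the picture puts the bar at 134.2° and the yellow marks at 133.4°, a difference of about 0.01 rad. By the jaw angle the bar is at 133.2°, which agrees.
- **Grip and push:** the cap is gripped with a 90 N setting, and there is about 3 N of vertical contact force. The arm was steady.
- **Position:** the scene camera put the cap 2.7 mm off the canister axis, while the arm's position suggested about 1 mm. Both are within the 5 mm limit.
- **Not checked:** I had no direct reading of the valve ring angle. Its place in the allowed range comes from the cap angle and the stated play.
- **Bystanders:** the arm never went near the calculator, tape or sticky pad, but I did not measure them again at the end.

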